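# Wedge a valve plate tight in its lapping nest

## Robot

A 6-joint arm with a two-finger parallel gripper is mounted at the origin on the work surface. World frame = base frame: x ahead of the robot, y to its left, z up, the work surface at z = 0. Lengths are in mm, angles in rad, forces in N, time in s.
With the tool pointing down it reaches from about 350 to 975 mm from the base axis. Payload 7.1 kg.
Tool frame: the origin (TCP) lies midway between the tips of the shut fingers; the grasp point (between the pads) lies ctrl.tcp_to_grasp behind it (ctrl.tcp_to_grasp is the distance from the TCP to the grasp point, in mm); z points along the fingers, y is the direction in which the jaws open and shut (so a half turn about z gives the same grasp; the last joint's range is limited). The gripper opens to 88 mm and grips with 3 to 60 N. Pads are 20 mm wide; open, the fingers measure 115 mm over their backs; the gripper's body (75 mm by 178 mm) begins 61 mm behind the grasp point.
Start: joints at [-1.326, 0.423, 1.63, -0, 1.089, -0.019], TCP at [162.988, -603.357, 222.675] pointing down, gripper open.
Joint ranges: [-3, 3], [-0.9, 2.11], [0.09, 2.58], [-1.31, 4.45], [0.11, 2.69], [-2.54, 2.54]. Speed limits (rad/s): [2.39, 2.39, 3.01, 3.14, 3.14, 3.14].

## Interface

Orientations are given as a rotation vector (axis times angle).
In Python, from workcell import ctrl gives the robot as it stands.
- The arm moves only by the tool play_rows, never from a script. Its argument "increments" is text: rows parted by semicolons, each of 5 numbers parted by spaces: the opening, from 0 (shut) to 1 (fully open), then the shift along the world's x, y, z in m, then the turn about the world's z in degrees. A call has 1 to 20 rows; each row shifts and turns the commanded pose from where the row before left it; what a row does not reach is not made up. A row lasts 1/10 s, in which the tool goes at most 50 mm and 8.59 degrees, less where a joint would pass 70% of its speed; a pose out of reach is approached as far as the arm can. A call is refused whole if a number of a shift passes 0.05 or a number of a turn 8.59, either way. A call with a gripper value outside its range is refused whole. The fingers move at their own pace and stop on an object; the grip force is fixed at half the most. Time passes only in rows, so rows that do not move let the fingers close. It gives the time, the measured TCP pose, the force and the opening at its end, in the units of the state.
- ctrl.get_obs(): the state, without advancing time (a new reading comes with each control period).
- ctrl.get_image(name): name is "scene" or "top" or "wrist"; returns a dict with "img" (400x640x3 uint8, red, green, blue), "range_z" (400x640 float32, mm along the optical axis (not along the pixel's ray), 0 where there is no reading), "vertical_fov" (degrees; the focal length in pixels is half the picture's height over the tangent of half this angle, whatever the lens; pixels are square), "cx", "cy" (the principal point, pixels), "origin" and "attitude" of the camera in the world. Camera axes: x right, y down, z forward; pixel columns grow to the right and rows downward; lengths in mm; the calibration is good to about 2 mm. A picture is of the moment at which its call begins.
- ctrl.close_job(): hands the job in, once; it reports no verdict.
The state is a dict: "t": time; "qpos": joint angles; "qvel": joint speeds; "joint_torque": joint torques, N m; "ee_pos": TCP position; "orientation": TCP orientation; "ft_force": force on the tool from outside, world axes, zero at the start; "moment": the same for the moment, N m; "width": finger opening in mm.
Only numpy, scipy, OpenCV 4.12 (cv2) and the standard library are available. Lean on these libraries where they do the work, as an engineer would, in place of code of your own. Each camera call takes 0.05 s, during which the arm holds its last target. There are 200 camera calls.

## Task

Lock the valve plate in the lapping nest, ready for lapping: set the orange-headed wedge tip first into the open end of the tapered slot beside the plate, flat on the slot floor, and let go of it; then tap its head in with the end of the brass bar, in light taps, until it stops giving and holds the plate tight. Do not hit or force the wedge hard, keep the gripper and the bar off the polished plate, lay the bar back across its rest, and leave the rest of the bench undisturbed.

Things in the scene. Friction and masses are not known exactly. Their poses are not given: they have to be found in the camera images.
- nest: Grey holding nest bolted to the bench, base 160 x 165 mm (x -85 to 75, y -85 to 80 mm from the origin, which lies at bench height); +y is the way the wedge is driven, +x points from the slot to the far side stop. Base top (slot floor) 14 mm up, stops and rail 30 to 32 mm, plate top 36 mm. Behind the base, y below -85 mm, is open bench, so the wedge's head sticks out there. It does not move.
- slot_mouth (a point): Middle of the mouth of the wedge slot, on its floor: nest x -43, y -50, z 14 mm. The slot runs along nest +y. Plate side: the plate's straight edge (its end at y -60), x -32 mm at home, to -33.5 while loose. Other side: a fixed steel rail, top 30 mm above the bench, leaning in 1 in 14, its face from x -54 at y -50 to x -46 at y 60 mm. The rail is set by screws, up to 1 mm nearer or farther each time, so the depth where the wedge binds differs by up to 14 mm either way.
- valve_plate: Polished steel suction valve plate 84 x 120 x 14 mm, 0.95 kg, black ports, lying loose in the nest with up to 1.5 mm play. Origin under its middle, axes as the nest's; home against the far side stop it is at nest x 10, z 22 mm. It overhangs its seat, so the wedge bears on its edge. Do not touch it with gripper or bar.
- wedge: Steel taper wedge, 0.4 kg, 138 mm long, lying flat. Origin: underside, middle of its orange head (24 wide in x, 28 long in y, 24 mm tall, parallel sides: grip here). +y points to the tip, 124 mm from the origin; taper body 18 mm tall, side +x straight (goes to the plate), side -x tapers 1 in 14, 15.7 mm wide at the tip. It balances on the slot floor once its origin is past nest y -125 mm.
- tapping_bar: Square brass bar 22 x 22 x 130 mm, 0.53 kg, long along its x, lying on its rest. Origin: middle of its underside. Tap with either end; the head's middle is 12 mm above the slot floor. Tap at about 40 mm/s, stopping at 10 to 20 N felt; when such taps move the wedge under 1 mm it is tight (its origin is then somewhere between nest y -104 and -71 mm). A blow peaking over 70 N or a push of over 35 N is too hard.
- bar_rest: Wooden rest for the bar, fixed: base 110 x 60 x 4 mm and two cross battens, tops 14 mm above the bench, at x = -45 and +45 mm (76 mm free between them). The bar lies across both, along the rest's x. Origin: middle of its underside.
- lapping_ring_a: Bright steel lapping ring, 72 mm across, 14 mm tall, on the black magnetic strip at the bench edge. Leave it.
- lapping_ring_b: Dark steel lapping ring, 60 mm across, 14 mm tall, on the magnetic strip. Leave it.
- brass_spacer: Knurled brass spacer, 33 mm across, 22 mm tall, on the magnetic strip. Leave it.
- reed_clamp: Yellow polymer reed clamp, 18 x 70 x 12 mm, on the wood. Leave it.
- paste_jar: White jar with red cap, 56 mm across, about 55 mm tall. Leave it.
- spare_plate: Second valve plate, same as the first, flat on the wood. Leave it.
- dowel_gauge: Upright steel dowel, 22 mm across, 50 mm tall. Leave it.
There are look-alikes about, which are no part of the job. What is shaped like the bar_rest but blue is not meant.

How it is judged (in metres and radians):
On the way, in this order (a step that is already met when the one before it is completed fails the run):
1. the wedge lies in the slot, flat on its floor and let go (x of wedge in the frame of nest between -0.051 and -0.039 m and z of wedge in the frame of nest between 0.011 and 0.018 m and angle between the y axis of wedge and the y axis of nest, either way round below 0.1 rad and y of wedge in the frame of nest between -0.13 and -0.065 m and contact force between wedge and the fingers below 0.2 N), for 0.2 s.
2. a tap of the bar on the wedge loads it against the plate (contact force between tapping_bar and wedge above 2 N and contact force between wedge and valve_plate above 10 N).
At the end, for the whole second after the job is handed in: The wedge lies flat in the slot, in line with it, and presses the plate with over 12 N, the plate flat on its seat and within 1 mm of the side stop; the bar lies at rest across both battens, its middle within 30 mm of the rest's (contact force between wedge and valve_plate above 12 N and x of wedge in the frame of nest between -0.051 and -0.039 m and z of wedge in the frame of nest between 0.011 and 0.018 m and angle between the y axis of wedge and the y axis of nest, either way round below 0.1 rad and y of wedge in the frame of nest between -0.11 and -0.065 m and x of valve_plate in the frame of nest between 0.009 and 0.011 m and z of valve_plate in the frame of nest between 0.02 and 0.0235 m and horizontal distance between tapping_bar and bar_rest below 0.03 m and z of tapping_bar in the frame of bar_rest between 0.012 and 0.017 m and angle between the x axis of tapping_bar and the x axis of bar_rest, either way round below 0.35 rad and linear speed of each of tapping_bar, wedge below 0.02 m/s); the robot touches nothing.
It fails at once if the bar hits the wedge with over 70 N (contact force between tapping_bar and wedge above 70 N).
It fails at once if the wedge is forced so hard that it bows the plate (over 60 N) (contact force between wedge and valve_plate above 60 N).
It fails at once if the gripper or the bar touches the polished plate (contact force between valve_plate and the fingers above 1 N or contact force between valve_plate and tapping_bar above 1 N).
It fails at once if another thing on the bench is moved by over 10 mm (distance of any of lapping_ring_a, lapping_ring_b, brass_spacer, reed_clamp, paste_jar, spare_plate, dowel_gauge from where it was at the start of the episode above 0.01 m).
It also fails if it takes over 72 s, if anything falls off the work surface, if the arm or the gripper's body presses on something with over 40 N, if the wrist force passes 120 N, or if a joint passes its speed limit or range.

## Working session

There is one attempt and no reset: what is moved stays moved. The work goes in short steps, Python scripts to look and compute and a tool call to move; the robot and the scene stay as the last step left them, time stands still between calls to the robot, and variables do not carry over. Pictures are saved under pics/ and viewed, on a budget of 10 in all, crops included, one or two more only if the job needs it, and the job is handed in when it is done.

Besides the shell and the picture viewer there is one more tool, called after "Call:" as name(argument=value, ...) on one line, values as JSON. play_rows: Moves the arm, as the interface text tells. Its arguments: {"type":"object","properties":{"increments":{"type":"string"}},"required":["increments"]}

```bash
mkdir -p pics; ls; cat > h.py <<'E'
import numpy as np, cv2
from scipy.spatial.transform import Rotation as R
from workcell import ctrl
def cam(n):
    d=ctrl.get_image(n); d=dict(d); a=np.array(d['attitude'],float)
    d['R']=a if a.shape==(3,3) else R.from_rotvec(a).as_matrix()
    d['f']=200/np.tan(np.radians(d['vertical_fov'])/2); d['o']=np.array(d['origin'],float); return d
def ray(d,u,v,z):
    u=np.atleast_1d(u).astype(float);v=np.atleast_1d(v).astype(float)
    r=np.stack([(u-d['cx'])/d['f'],(v-d['cy'])/d['f'],np.ones_like(u)],-1)@d['R'].T
    return d['o']+r*((z-d['o'][2])/r[:,2:3])
def cloud(d):
    v,u=np.mgrid[:400,:640]; z=d['range_z']
    p=np.stack([(u-d['cx'])/d['f']*z,(v-d['cy'])/d['f']*z,z],-1)@d['R'].T+d['o']
    p[z<=0]=np.nan; return p
def save(n,im): cv2.imwrite('pics/'+n,im[...,::-1])
E
python3 - <<'E'
from h import *
o=ctrl.get_obs();print(o,ctrl.tcp_to_grasp)
for n in ['top','scene','wrist']:
    d=cam(n);save(n+'0.png',d['img']);print(n,d['origin'],d['attitude'],d['vertical_fov'],d['cx'],d['cy'],(d['range_z']>0).mean())
    np.savez('pics/'+n+'0.npz',**{k:d[k] for k in d})
E
```

```text
pics
{'t': 0.0, 'qpos': array([-1.32600898e+00,  4.23799947e-01,  1.63069916e+00, -1.89528019e-05,
        1.08860197e+00, -1.90190869e-02]), 'qvel': array([ 0.00023994, -0.000473  ,  0.00012564, -0.00039972,  0.00063002,
       -0.00098962]), 'joint_torque': array([ 3.63779116e-03, -5.44614387e+01, -2.73664445e+01,  6.46306062e-02,
        2.27979053e-02, -1.09515588e-04]), 'ee_pos': array([ 162.84527287, -602.83003961,  221.92363463]), 'orientation': array([-3.11281706e+00, -4.13002435e-01,  2.92960892e-04]), 'ft_force': array([0.26924118, 0.11632824, 0.02490287]), 'moment': array([ 0.05914589, -0.01299064, -0.01528518]), 'width': 87.92806538721156} 18.700000000000003
top [445.76081307  62.02680477 941.19481656] [-2.12755177  2.16341739 -0.22618966] 57.348351046109165 320.1350024491298 195.10914168597677 0.99601953125
scene [1222.04613045 -677.45078022  632.4856982 ] [-2.03380336 -0.71970514  0.4210046 ] 48.4986148421453 315.6651451563126 191.62891444031305 0.99587109375
wrist [ 237.87027925 -582.43398214  384.9155652 ] [ 2.30408887 -1.76584621 -0.2567809 ] 61.18997803278414 319.2873395951575 199.98825983738902 0.9961953125
```

View pics/top0.png

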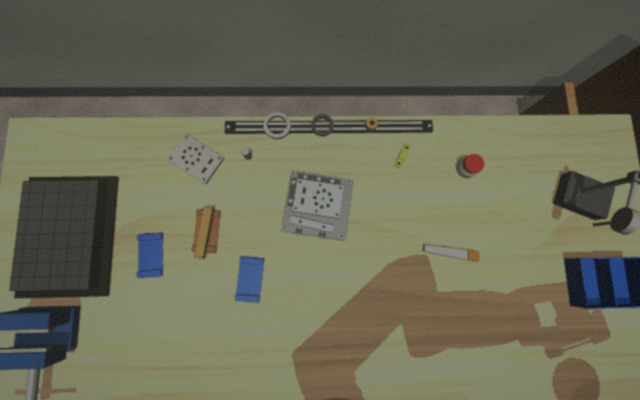

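View pics/scene0.png

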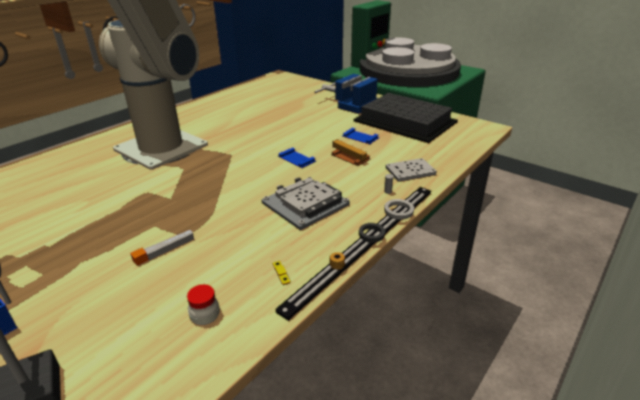

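```bash
python3 - <<'E'
from h import *
d=dict(np.load('pics/top0.npz'));im=d['img'];P=cloud(d)
c=lambda x0,y0,w,h:cv2.resize(im[y0:y0+h,x0:x0+w],None,fx=4,fy=4,interpolation=cv2.INTER_CUBIC)
A=c(265,160,100,90);B=c(415,225,75,45);C=c(180,195,50,70)
cv=np.zeros((600,800,3),np.uint8);cv[:360,:400]=A;cv[:180,400:700]=B;cv[200:480,400:600]=C
save('crop0.png',cv)
hsv=cv2.cvtColor(im,cv2.COLOR_RGB2HSV)
print('bench z',np.nanmedian(P[300:320,200:260,2]), P[255,400])
for y,x in [(252,440),(256,474),(232,205),(216,205),(245,196),(226,312),(197,322),(236,300),(205,290)]: print(x,y,P[y,x].round(1),hsv[y,x])
E
```

```text
bench z -1.1184078173126863 [ 453.60362311 -174.45520687   -0.64165164]
440 252 [ 459.  -272.6   16.2] [ 30   6 139]
474 256 [ 447.3 -355.9   22.7] [ 17 158 134]
205 232 [518.2 312.6  34. ] [ 21 132 135]
205 216 [557.5 313.7  34.9] [ 21 127 135]
196 245 [488.3 342.4   3. ] [ 19 133 119]
312 226 [528.9  50.1  29.4] [ 90   7 141]
322 197 [601.2  23.9  34.1] [ 45  13 119]
300 236 [506.8  80.9  -3.9] [ 31  59 139]
290 205 [582.2 104.4  32.9] [40 21 72]
```

View pics/crop0.png

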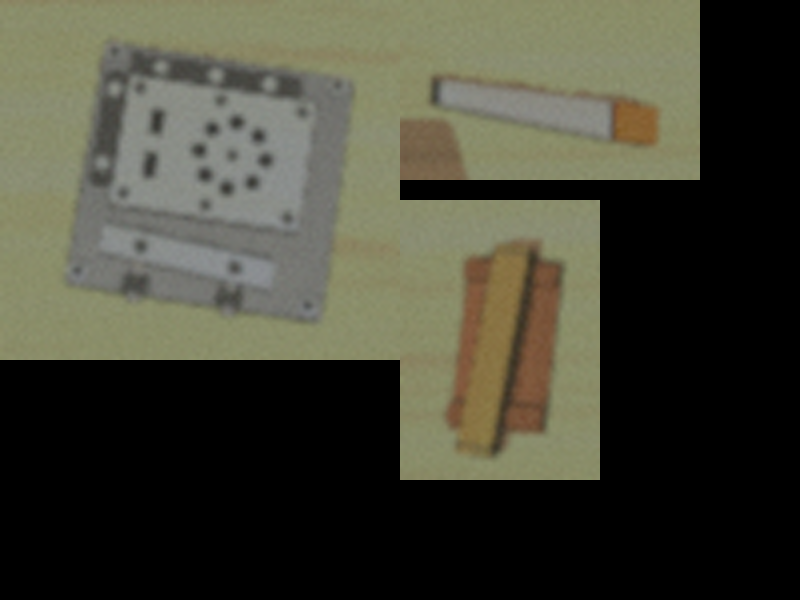

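Call:
play_rows(increments="1 0.035 0.031 0 8.4;1 0.035 0.031 0 8.4;1 0.035 0.031 0 8.4;1 0.035 0.031 0 8.4;1 0.035 0.031 0 8.4;1 0.035 0.031 0 8.4;1 0.035 0.031 0 8.4;1 0.035 0.031 0 8.4;1 0 0 0 0;1 0 0 0 0;1 0 0 0 0")

```text
t: 1.25
ee_pos: [442.2, -355.9, 222.5]
orientation: [-2.367, -2.065, 0.001]
ft_force: [-0.3, -0.2, -0.3]
width: 88.3
```

```bash
python3 - <<'E'
from h import *
o=ctrl.get_obs();print(o['t'],o['ee_pos'],o['orientation'],o['ft_force'],o['qpos'])
Rm=R.from_rotvec(o['orientation']).as_matrix();print('tool x',Rm[:,0],'y',Rm[:,1])
d=cam('wrist');print(d['o'],d['R'][:,2],(ray(d,320,200,0)))
save('w1.png',d['img']);np.savez('pics/w1.npz',**d)
E
```

```text
1.25 [ 442.18476555 -355.88823566  222.45796928] [-2.36687352e+00 -2.06505359e+00  6.37527004e-04] [-0.32841517 -0.21255702 -0.28652223] [-6.98474361e-01  3.39982635e-01  1.75861587e+00 -3.76918286e-04
  1.04353920e+00 -5.62292023e-01]
tool x [1.35573815e-01 9.90767248e-01 1.51065465e-05] y [ 9.90767050e-01 -1.35573778e-01 -6.34757942e-04]
[ 452.5557711  -278.32363497  385.3935846 ] [-0.03907957 -0.28136073 -0.95880599] [[ 437.68466133 -391.54694772    0.        ]]
```

View pics/w1.png

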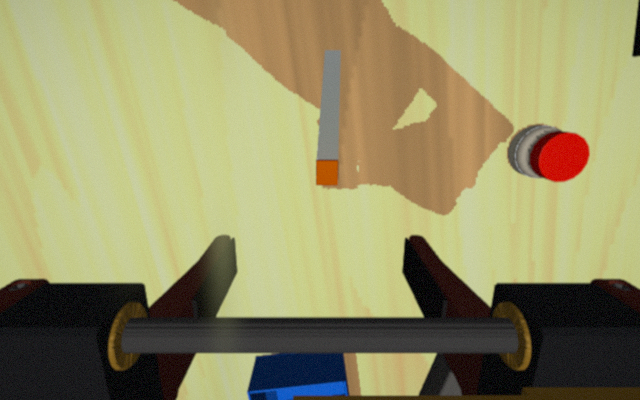

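```bash
cat >> h.py <<'E'
def big(m):
    c,_=cv2.findContours(m.astype(np.uint8),cv2.RETR_EXTERNAL,cv2.CHAIN_APPROX_NONE)
    return max(c,key=cv2.contourArea)
def rect(d,c,z):
    p=ray(d,c[:,0,0],c[:,0,1],z)[:,:2].astype(np.float32); return cv2.minAreaRect(p), cv2.boxPoints(cv2.minAreaRect(p))
E
python3 - <<'E'
from h import *
d=dict(np.load('pics/w1.npz'));hsv=cv2.cvtColor(d['img'],cv2.COLOR_RGB2HSV).astype(int)
u0=np.zeros((400,640),bool);u0[40:200,300:350]=1
m=u0&(hsv[...,1]>200)&(hsv[...,0]<16)
print(hsv[172,327],hsv[100,331],hsv[100,350],hsv[80,300])
for z in (24,): print('head',rect(d,big(m),z))
g=u0&(hsv[...,1]<60)
b=big(g);r=rect(d,b,18);print('body',r)
# edges of the body per row
for v in range(56,156,12):
    us=np.where(g[v])[0]; print(v,us.min(),us.max()+0,ray(d,[us.min()-.5,us.max()+.5],[v,v],18)[:,:2].round(1).tolist())
E
```

```text
[ 14 255 185] [ 60  11 134] [ 17 119 178] [ 17 124 162]
head (((450.3974304199219, -354.74176025390625), (25.49098777770996, 21.84316062927246), 82.15859985351562), array([[ 437.83908, -365.87802],
       [ 459.478  , -368.85812],
       [ 462.95578, -343.6055 ],
       [ 441.31686, -340.6254 ]], dtype=float32))
body (((461.2566223144531, -286.79345703125), (110.63899230957031, 22.92912483215332), 80.01101684570312), array([[ 440.3702 , -339.28577],
       [ 462.95175, -343.263  ],
       [ 482.14304, -234.30115],
       [ 459.5615 , -230.32391]], dtype=float32))
56 325 340 [[463.4, -237.2], [479.3, -239.4]]
68 324 339 [[460.9, -248.2], [477.0, -250.5]]
80 323 339 [[458.4, -259.5], [475.6, -261.9]]
92 322 339 [[455.8, -271.0], [474.2, -273.5]]
104 321 338 [[453.1, -282.7], [471.7, -285.2]]
116 320 338 [[450.4, -294.6], [470.3, -297.3]]
128 319 338 [[447.7, -306.8], [468.8, -309.7]]
140 318 337 [[444.9, -319.2], [466.2, -322.1]]
152 317 337 [[442.0, -331.8], [464.6, -334.9]]
```

Call:
play_rows(increments="1 0.008 0.001 -0.04 -0.7;1 0 0 -0.045 0;1 0 0 -0.045 0;1 0 0 -0.045 0;1 0 0 -0.03 0;1 0 0 -0.012 0;1 0 0 0 0;0 0 0 0 0;0 0 0 0 0;0 0 0 0 0;0 0 0 0 0;0 0 0 0 0;0 0 0 0 0;0 0 0 0 0;0 0 0 0 0")

```text
t: 2.8
ee_pos: [451.0, -354.3, 5.6]
orientation: [-2.378, -2.053, -0.0]
ft_force: [0.4, 0.5, 0.0]
width: 27.5
```

Call:
play_rows(increments="0 0 0 0 0;0 0 0 0 0;0 0 0 0 0;0 0 0 0.005 0;0 0 0 0.015 0;0 0 0 0.03 0;0 0 0.01 0.03 0;0 0.002 0.025 0.03 0;0 0.002 0.035 0.03 0;0 0.002 0.035 0.03 0;0 0.002 0.035 0.03 0;0 0.002 0.035 0.004 0;0 0.002 0.035 0 0;0 0.002 0.035 0 0;0 0.002 0.035 0 0;0 0.002 0.035 0 0;0 0.002 0.015 0 0;0 0 0.005 0 0;0 0 0 0 0;0 0 0 0 0")

```text
t: 4.8
ee_pos: [470.8, -20.0, 209.9]
orientation: [2.378, 2.053, -0.0]
ft_force: [-0.2, -0.3, -4.1]
width: 23.8
```

```bash
python3 - <<'E'
from h import *
o=ctrl.get_obs();print(o['t'],o['ee_pos'],o['orientation'],o['ft_force'],o['moment'],o['width'])
d=cam('wrist');print(d['o'],d['R'][:,2])
save('w2.png',d['img']);np.savez('pics/w2.npz',**d)
E
```

```text
4.8 [470.80662636 -20.00018391 209.92989066] [ 2.37795648e+00  2.05255947e+00 -2.03569131e-04] [-0.2476628  -0.26459901 -4.11836612] [-0.19515848 -0.03571258 -0.0407187 ] 23.771401473422337
[481.89586397  57.50332583 372.84709671] [-0.04133444 -0.2813219  -0.95872282]
```

View pics/w2.png

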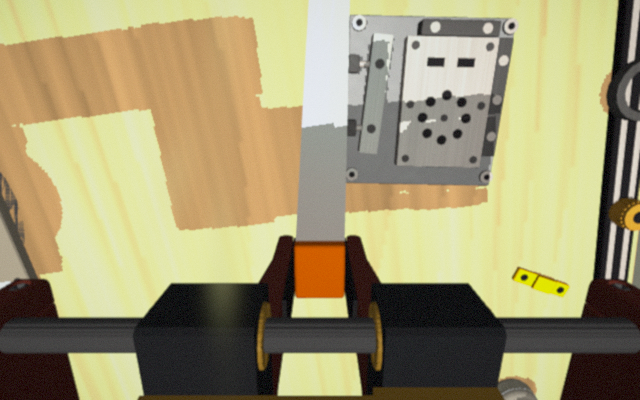

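```bash
python3 - <<'E'
from h import *
d=dict(np.load('pics/w2.npz'));im=d['img'];P=cloud(d);g=cv2.cvtColor(im,cv2.COLOR_RGB2GRAY).astype(float)
z=P[...,2]
print('bench',np.nanmedian(z[200:215,500:560]),'base',np.nanmedian(z[170:180,400:470]),'plate',np.nanmedian(z[140:160,410:480]),'rail',np.nanmedian(z[80:120,372:378]))
# height profile per row
for v in (60,80,100,120,140,155):
    print(v,np.round(z[v,346:412:2]).astype(int).tolist())
    print('  g',g[v,346:412:2].astype(int).tolist())
# wedge pitch
for v,u in ((270,320),(220,322),(180,323),(140,325),(100,326),(60,327),(20,328)): print(v,u,P[v,u].round(1))
# wedge edges
for v in (230,200,170,150):print(v,g[v,290:352:2].astype(int).tolist())
E
```

```text
bench 0.8075850020800885 base 14.813566293947503 plate 36.84132439971842 rail 30.776127229383036
60 [221, 222, 29, 31, 31, 32, 31, 24, 24, 16, 15, 15, -9223372036854775808, 32, 29, 32, 31, 31, 33, 30, 31, 30, 14, 13, 16, 15, 14, 16, 15, 30, 36, 37, 36]
  g [229, 200, 106, 111, 109, 104, 98, 130, 155, 172, 152, 93, 102, 152, 149, 120, 75, 67, 81, 141, 181, 227, 176, 184, 185, 186, 190, 187, 140, 80, 207, 224, 225]
80 [222, 14, 14, 15, 15, 16, 15, 15, 15, 15, 18, 30, 31, 31, 31, 31, 30, 31, 31, 31, 32, 15, 15, 15, 15, 15, 16, 15, 30, 36, 36, 36, 37]
  g [227, 203, 199, 198, 197, 196, 191, 191, 192, 173, 77, 121, 158, 153, 158, 154, 151, 158, 154, 154, 178, 183, 187, 183, 187, 190, 186, 164, 78, 195, 224, 224, 227]
100 [222, 17, 14, 14, 14, 15, 14, 15, 15, 20, 32, 32, 32, 31, 30, 32, 31, 31, 31, 15, 15, 14, 15, 15, 15, 15, 14, 29, 37, 36, 37, 36, 36]
  g [231, 207, 195, 195, 194, 194, 193, 196, 172, 70, 148, 160, 159, 157, 158, 154, 160, 156, 156, 135, 125, 183, 189, 185, 185, 185, 147, 79, 157, 209, 227, 203, 168]
120 [222, 31, 30, 31, 31, 30, 15, 15, 25, 31, 32, 31, 31, 32, 30, 32, 31
[... 1050 characters left out ...]

230 [225, 225, 223, 176, 153, 144, 149, 147, 147, 149, 149, 148, 148, 149, 148, 151, 150, 149, 151, 151, 150, 152, 149, 148, 149, 150, 148, 175, 224, 225, 225]
200 [169, 171, 168, 166, 153, 150, 149, 149, 148, 146, 150, 148, 150, 152, 151, 149, 149, 150, 149, 149, 150, 151, 150, 148, 152, 149, 152, 149, 164, 163, 160]
170 [172, 165, 167, 168, 168, 149, 148, 151, 147, 147, 149, 150, 147, 151, 152, 154, 149, 147, 153, 154, 150, 152, 151, 149, 151, 151, 151, 147, 123, 143, 152]
150 [168, 167, 167, 170, 164, 157, 149, 153, 151, 150, 153, 152, 153, 150, 151, 149, 152, 152, 152, 152, 152, 150, 152, 152, 152, 153, 153, 151, 139, 123, 120]<stdin>:7: RuntimeWarning: invalid value encountered in cast
```

```bash
cat > fit.py <<'E'
from h import *
def line(p): # fit, returns point & dir angle
    p=np.asarray(p,np.float32); l=cv2.fitLine(p,cv2.DIST_HUBER,0,.01,.01).ravel(); return l[2:],l[:2]*np.sign(l[1] or 1)
E
python3 - <<'E'
from fit import *
d=dict(np.load('pics/w2.npz'));P=cloud(d);z=np.nan_to_num(P[...,2])
yaw=lambda l:-np.degrees(np.arctan2(l[1][0],l[1][1]))
# plate contour (z 34.5..41)
m=(z>34)&(z<42);m[:,:385]=0;m[:,520:]=0
L=[];Rr=[]
for v in range(50,160,4):
    us=np.where(m[v])[0]; L.append(ray(d,us.min()-.5,v,36)[0,:2])
l=line(L);print('plate edge',l,yaw(l))
rf=[]
for v in range(44,148,4):
    us=np.where((z[v]>25)&(z[v]<34.5)&(np.arange(640)<397)&(np.arange(640)>350))[0]; rf.append(ray(d,us.max()+.5,v,30)[0,:2])
r=line(rf);print('rail',r,yaw(r))
b=(z>8)&(z<45);b[:,:347]=0;b[:,530:]=0
# right edge of base (x=75) and near edge (y=-85), far edge y=80
re=[ray(d,np.where(b[v])[0].max()+.5,v,14)[0,:2] for v in range(30,176,4)]
ne=[ray(d,u,np.where(b[:,u])[0].max()+.5,14)[0,:2] for u in range(356,478,4)]
fe=[ray(d,u,np.where(b[:,u])[0].min()-.5,14)[0,:2] for u in range(375,410,4)]
e=line(re);n=line(ne);f=line(fe);print('xedge',e,yaw(e));print('near',n,np.degrees(np.arctan2(n[1][1],n[1][0])));print('far',f)
# plate ends
pn=[ray(d,u,np.where(m[:,u])[0].max()+.5,36)[0,:2] for u in range(402,470,4)]
print('plate near end',line(pn))
y=np.radians(yaw(l));X=np.array([np.cos(y),np.sin(y)]);Y=np.array([-np.sin(y),np.cos(y)])
ox=[X@e[0]-75]; print('x: edge',X@e[0]-75,'plateedge',X@l[0]+32,'(+33.5)'); print('y: near',Y@n[0]+85,'far',Y@f[0]-80,'platenear',Y@line(pn)[0]+60)
o=X*(X@e[0]-75)+Y*(Y@n[0]+85);print('origin',o,'yaw',np.degrees(y))
for p in rf[::5]: print('rail local',X@(p-o),Y@(p-o))
np.savez('nest.npz',o=o,X=X,Y=Y)
# held wedge: straight edge +x at top z~223
w=[]
for v in range(60,235,5):
    us=np.where((z[v]>210))[0]; w.append(P[v,us.max()-1,:2])
w=line(w);print('wedge',w,yaw(w))
h=P[242:298,296:344][...,:3].reshape(-1,3);h=h[h[:,2]>226];print('head',h.min(0),h.max(0),h.mean(0))
wl=[]
for v in range(250,292,5):
    us=np.where(np.abs(z[v]-229)<3)[0]; us=us[(us>285)&(us<355)];print(P[v,us.min()].round(1),P[v,us.max()].round(1))
E
```

```text
plate edge (array([557.65436,  36.35255], dtype=float32), array([0.16518584, 0.98626244], dtype=float32)) -9.50803
rail (array([545.46515 ,  53.073513], dtype=float32), array([0.23242407, 0.9726145 ], dtype=float32)) -13.439827
xedge (array([666.56354,  26.56796], dtype=float32), array([0.16704553, 0.98594916], dtype=float32)) -9.616084
near (array([573.57825, -44.66637], dtype=float32), array([-0.9858135 ,  0.16784446], dtype=float32)) 170.33748
far (array([561.02844, 124.31444], dtype=float32), array([-0.98914164,  0.14696519], dtype=float32))
plate near end (array([586.31494 , -22.781569], dtype=float32), array([-0.9857897,  0.1679839], dtype=float32))
x: edge 578.0179 plateedge 575.9886 (+33.5)
y: near 135.69423 far 135.28061 platenear 134.38231
origin [592.49207   38.349762] yaw -9.508029
rail local -45.81935653218885 51.489267425589986
rail local -47.28317704903021 34.123186559583125
rail local -47.833930689859116 16.22196402247086
rail local -49.377679821737985 -2.276187340602016
rail local -50.97218136186573 -21.382485267413788
rail local -33.471808564405336 -40.777616697697056
wedge (array([489.77625 ,  32.627995], dtype=float32), array([0.14875238, 0.9888745 ], dtype=float32)) -8.554631
head [457.50832035 -35.19012699 226.03604387] [483.48788037  -4.09971983 231.35169593] [470.7247829  -18.93704613 229.07391549]
[457.1  -5.9 230.1] [488.  -10.5 230.1]
[460.1  -8.  231.8] [484.9 -12.  231.3]
[459.9 -11.4 230.2] [483.3 -15.1 229.7]
[459.5 -13.8 230.5] [483.  -17.5 230. ]
[459.2 -15.9 231.3] [482.6 -19.7 230.7]
[458.8 -18.4 231.4] [482.3 -22.  231.3]
[458.3 -22.8 228.3] [482.  -24.9 230.7]
[457.8 -25.5 228.1] [481.2 -29.1 228. ]
[457.3 -28.2 228.1] [480.8 -31.8 228.1]
```

Call:
play_rows(increments="0 0.002 -0.006 0 -1;0 0.006 -0.014 0 0;0 0.01 -0.02 -0.01 0;0 0.01 -0.02 -0.02 0;0 0.01 -0.02 -0.03 0;0 0.008 -0.014 -0.03 0;0 0.002 -0.003 -0.03 0;0 0 0 -0.02 0;0 0 0 -0.008 0;0 0 0 -0.002 0;0 0 0 0 0;0 0 0 0 0")

```text
t: 6.05
ee_pos: [519.9, -116.7, 60.8]
orientation: [2.394, 2.031, 0.002]
ft_force: [1.1, -0.1, -3.7]
width: 24.0
```

```bash
python3 - <<'E'
from h import *
o=ctrl.get_obs();print(o['t'],o['ee_pos'],R.from_rotvec(o['orientation']).as_matrix()[:,1],o['ft_force'])
d=cam('wrist');print(d['o'],d['R'][:,2])
save('w3.png',d['img']);np.savez('pics/w3.npz',**d)
E
```

```text
6.05 [ 519.90057756 -116.7086095    60.77676181] [ 0.98661614 -0.16304702  0.00206536] [ 1.09482205 -0.05510957 -3.70432989]
[531.99081383 -39.38428177 223.68980669] [-0.04434417 -0.28075452 -0.95875466]
```

View pics/w3.png

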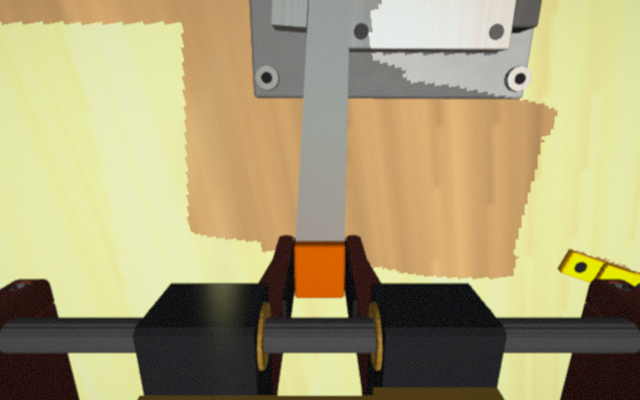

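```bash
cat > rel.py <<'E'
from fit import *
def rel(d,zb,show=True):
    """wedge straight edge (top z=zb+18), base near edge, plate near edge/left corner in nest axes"""
    q=np.load('nest.npz');X,Y,o=q['X'],q['Y'],q['o']
    P=cloud(d);z=np.nan_to_num(P[...,2]);g=lambda p:np.c_[(p[...,:2]-o)@X,(p[...,:2]-o)@Y]
    out=[]
    for v in range(4,236,8):
        us=np.where(np.abs(z[v]-zb-18)<5)[0];us=us[(us>280)&(us<365)]
        if len(us)>8:
            e=ray(d,[us.min()-.5,us.max()+.5],[v,v],zb+18);out.append(np.r_[v,g(e).ravel()])
    out=np.array(out); 
    if show: print(out.round(1))
    return out
E
python3 - <<'E'
from rel import *
d=dict(np.load('pics/w3.npz'));out=rel(d,54)
s=out[:,3:5];print('straight slope',np.polyfit(s[:,1],s[:,0],1))
q=np.load('nest.npz');X,Y,o=q['X'],q['Y'],q['o']
P=cloud(d);z=np.nan_to_num(P[...,2])
for v in (2,10,18): print(v,np.round(z[v,262:385:3]).astype(int).tolist())
m=(z>33)&(z<42);m[:,:345]=0
pe=ray(d,np.arange(360,500,8),[np.where(m[:60,u])[0].max()+.5 for u in range(360,500,8)],36)[:,:2]
b=(z>8)&(z<45);ne=ray(d,np.arange(360,520,8),[np.where(b[:150,u])[0].max()+.5 for u in range(360,520,8)],14)[:,:2]
print('plate end y',((pe-o)@Y).round(1),'base y',((ne-o)@Y).round(1))
h=P[246:290,300:340].reshape(-1,3);print(h[:,2].mean(), 'tcp local',(np.array([519.9,-116.7])-o)@X,(np.array([519.9,-116.7])-o)@Y)
E
```

```text
[[   4.   -50.8  -50.   -34.4  -50. ]
 [  12.   -51.2  -52.9  -34.4  -52.9]
 [  20.   -51.3  -55.8  -34.3  -55.8]
 [  28.   -51.7  -58.7  -34.6  -58.7]
 [  36.   -51.7  -61.7  -34.5  -61.7]
 [  44.   -51.8  -64.7  -34.5  -64.7]
 [  52.   -52.2  -67.7  -34.4  -67.7]
 [  60.   -52.2  -70.8  -34.3  -70.8]
 [  68.   -52.7  -73.9  -34.2  -73.9]
 [  76.   -52.7  -77.1  -34.6  -77.1]
 [  84.   -53.2  -80.3  -34.5  -80.2]
 [  92.   -53.2  -83.5  -34.4  -83.5]
 [ 100.   -53.7  -86.8  -34.3  -86.8]
 [ 108.   -53.7  -90.1  -34.2  -90.1]
 [ 116.   -53.8  -93.5  -34.2  -93.4]
 [ 124.   -54.3  -96.9  -34.5  -96.9]
 [ 132.   -54.3 -100.3  -34.4 -100.3]
 [ 140.   -54.8 -103.8  -34.3 -103.8]
 [ 148.   -54.8 -107.4  -34.3 -107.4]
 [ 156.   -55.3 -111.   -34.2 -111. ]
 [ 164.   -55.4 -114.6  -34.1 -114.6]
 [ 172.   -55.9 -118.3  -34.5 -118.3]
 [ 180.   -56.  -122.1  -34.4 -122. ]
 [ 188.   -56.  -125.8  -34.3 -125.8]
 [ 196.   -56.6 -129.7  -34.2 -129.7]
 [ 204.   -56.6 -133.6  -34.1 -133.6]
 [ 212.   -57.2 -137.6  -34.  -137.5]
 [ 220.   -57.2 -141.6  -34.4 -141.6]
 [ 228.   -57.8 -145.6  -34.3 -145.6
[... 158 characters left out ...]
 73, 72, 73, 73, 36, 37, 36, 36, 37, 37, 36, 37, 37, 37, 37]
10 [15, 14, 14, 16, 32, 31, 31, 31, 31, 31, 32, 31, 31, 30, 31, 30, 73, 72, 73, 74, 73, 73, 72, 73, 74, 72, 72, 73, 73, 73, 38, 37, 37, 36, 37, 37, 38, 36, 38, 36, 36]
18 [14, 14, 15, 15, 31, 31, 30, 31, 31, 32, 30, 31, 32, 29, 32, 26, 73, 72, 72, 74, 73, 74, 73, 73, 72, 72, 72, 73, 74, 73, 36, 38, 37, 37, 36, 37, 37, 37, 0, 37, 36]
plate end y [-61.5 -61.5 -61.5 -61.5 -62.  -62.  -61.5 -62.  -61.5 -61.5 -62.  -61.9
 -61.5 -61.9 -61.9 -61.9 -61.9 -61.9] base y [-85.4 -85.4 -85.4 -85.4 -85.3 -85.3 -85.3 -85.3 -85.3 -85.3 -85.3 -85.3
 -85.3 -85.3 -85.3 -85.3 -85.8 -85.8 -85.8 -85.8]
nan tcp local -45.98280492827319 -164.9109368071211
```

Call:
play_rows(increments="0 -0.0008 0 -0.005 0;0 0 0 -0.01 0;0 0 0 -0.01 0;0 0 0 -0.007 0;0 0 0 -0.004 0;0 0 0 -0.002 0;0 0 0 -0.0015 0;0 0 0 0 0;0 0 0 0 0")

```text
t: 7.0
ee_pos: [518.1, -116.3, 20.4]
orientation: [-2.396, -2.032, 0.0]
ft_force: [-0.7, 0.8, -3.1]
width: 23.5
```

```bash
python3 - <<'E'
from rel import *
ob=ctrl.get_obs();p=ob['ee_pos'];print(ob['t'],p,ob['ft_force'],ob['moment'])
d=cam('wrist');np.savez('pics/w4.npz',**d);out=rel(d,p[2]-5.6,0);print(out[::6].round(1))
P=cloud(d);z=np.nan_to_num(P[...,2])
for v in (3,15): print(v,np.round(z[v,262:385:3]).astype(int).tolist())
E
```

```text
7.0 [ 518.1379488  -116.34266672   20.3839512 ] [-0.72944858  0.83987022 -3.09577211] [-0.04082616  0.07257918  0.08815469]
[[   4.   -63.6  -50.2  -30.4  -50.2]
 [  52.   -53.9  -67.8  -36.2  -67.8]
 [ 100.   -55.4  -86.7  -36.2  -86.7]
 [ 148.   -56.5 -107.1  -36.1 -107.1]
 [ 196.   -58.2 -129.3  -36.  -129.3]]
3 [14, 29, 31, 29, 31, 30, 31, 31, 31, 31, 30, 31, 30, 31, 31, 29, 33, 32, 34, 32, 32, 32, 31, 33, 34, 34, 34, 32, 33, 33, 14, 25, 38, 37, 38, 37, 38, 36, 38, 37, 37]
15 [14, 15, 15, 14, 15, 14, 15, 15, 15, 15, 15, 16, 15, 15, 15, 16, 34, 33, 34, 32, 34, 33, 33, 33, 33, 32, 33, 34, 32, 14, 14, 28, 36, 37, 36, 38, 38, 38, 36, 37, 37]
```

Call:
play_rows(increments="0 0.001 0.0039 0 0;0 0.001 0.0039 0 0;0 0.001 0.0039 0 0;0 0.0009 0.0039 0 0;0 0.0009 0.0039 0 0;0 0.0008 0.0039 0 0;0 0 0 0 0")

```text
t: 7.75
ee_pos: [524.0, -92.3, 20.2]
orientation: [-2.395, -2.033, -0.001]
ft_force: [0.6, 1.5, -1.5]
width: 23.8
```

Call:
play_rows(increments="0 0.0008 0.0037 0 0;0 0.0008 0.0037 0 0;0 0.0007 0.0037 0 0;0 0.0007 0.0037 0 0;0 0.0006 0.0037 -0.0003 0;0 0 0 0 0;0 0 0 0 0")

```text
t: 8.45
ee_pos: [527.7, -74.0, 19.9]
orientation: [2.396, 2.032, 0.001]
ft_force: [1.6, 1.6, -1.8]
width: 23.6
```

```bash
python3 - <<'E'
from rel import *
ob=ctrl.get_obs();p=ob['ee_pos'];print(ob['t'],p,ob['ft_force'],ob['moment'])
d=cam('wrist');np.savez('pics/w5.npz',**d);out=rel(d,p[2]-5.6,0);print(out[::6].round(1))
q=np.load('nest.npz');X,Y,o=q['X'],q['Y'],q['o'];print('tcp local',(p[:2]-o)@X,(p[:2]-o)@Y)
P=cloud(d);z=np.nan_to_num(P[...,2])
for v in (3,15,40): print(v,np.round(z[v,262:385:3]).astype(int).tolist())
h=z[245:292,300:340];print('head z',np.median(h))
E
```

```text
8.45 [527.71263751 -74.01758497  19.94727089] [ 1.5703789   1.61007376 -1.76021968] [ 0.3731464  -0.26368563 -0.07917179]
[[  4.  -61.2  -6.9 -27.9  -6.9]
 [ 52.  -61.8 -24.5 -28.1 -24.5]
 [100.  -62.4 -43.4 -26.5 -43.4]
 [148.  -53.7 -63.9 -33.7 -63.8]
 [196.  -55.8 -86.  -33.6 -86. ]]
tcp local -45.32802388927063 -121.52433702076804
3 [16, 32, 31, 31, 32, 31, 31, 31, 30, 31, 29, 30, 32, 31, 31, 31, 33, 34, 33, 33, 33, 32, 32, 32, 33, 33, 34, 32, 34, 33, 36, 37, 38, 36, 37, 37, 36, 37, 36, 37, 37]
15 [15, 30, 31, 30, 30, 31, 31, 31, 30, 32, 30, 31, 31, 31, 31, 31, 33, 33, 33, 33, 33, 33, 33, 32, 33, 33, 32, 33, 32, 33, 37, 37, 35, 37, 37, 36, 38, 36, 37, 36, 38]
40 [14, 31, 30, 30, 31, 31, 31, 32, 31, 31, 29, 31, 31, 31, 32, 34, 33, 33, 33, 34, 33, 31, 33, 32, 32, 33, 33, 32, 33, 34, 36, 37, 36, 38, 36, 36, 38, 36, 37, 37, 34]
head z 39.1170367113554
```

Call:
play_rows(increments="0.4 0 0 0 0;0.6 0 0 0 0;0.6 0 0 0 0;0.6 0 0 0 0;0.6 0 0 0 0;0.6 0 0 0.01 0;0.8 0 0 0.03 0;1 0 0 0.04 0;1 0 0 0.04 0;1 0 0 0.03 0;1 0 0 0 0;1 0 0 0 0")

```text
t: 9.7
ee_pos: [527.6, -74.5, 170.9]
orientation: [2.395, 2.031, 0.002]
ft_force: [-0.1, 0.1, 0.6]
width: 87.8
```

```bash
python3 - <<'E'
from rel import *
ob=ctrl.get_obs();p=ob['ee_pos'];print(ob['t'],p,ob['ft_force'],ob['width'],ob['qpos'])
d=cam('wrist');np.savez('pics/w6.npz',**d);save('w6.png',d['img'])
q=np.load('nest.npz');X,Y,o=q['X'],q['Y'],q['o']
P=cloud(d);z=np.nan_to_num(P[...,2]);hsv=cv2.cvtColor(d['img'],cv2.COLOR_RGB2HSV).astype(int)
m=(hsv[...,1]>190)&(hsv[...,0]<15);c=big(m);c=c[np.abs(z[c[:,0,1],c[:,0,0]]-38)<6];pp=ray(d,c[:,0,0],c[:,0,1],38)[:,:2]
print('head local',((pp-o)@X).min(),((pp-o)@X).max(),((pp-o)@Y).min(),((pp-o)@Y).max(),np.median(z[m]))
E
python3 - <<'E'
import sys;sys.path.insert(0,'.')
import os;os.chdir('.')
from fit import *
# bar and rest from the top view
d=dict(np.load('pics/top0.npz'));P=cloud(d);z=np.nan_to_num(P[...,2])+1
m=(z>28)&(z<44);m[:190]=0;m[270:]=0;m[:,:185]=0;m[:,235:]=0
r=rect(d,big(m),36);print('bar',r)
hsv=cv2.cvtColor(d['img'],cv2.COLOR_RGB2HSV).astype(int)
w=np.zeros_like(m);w[190:270,180:235]=1
print(hsv[240,216],hsv[205,216],hsv[232,216],hsv[215,218])
E
```

```text
9.7 [527.62264268 -74.50053051 170.85293379] [-0.08416886  0.1409539   0.59743027] 87.78916273477745 [-1.62591306e-01  3.58119189e-01  1.87492857e+00 -3.51690506e-05
  9.06584508e-01  1.22549835e-03]
head local -57.524473625997345 -34.681599972816905 -135.25531931182823 -108.15261531005471 230.2832282897312
bar (((517.8129272460938, 315.4608154296875), (23.703615188598633, 129.1132049560547), 81.2119140625), array([[452.2035 , 313.6111 ],
       [579.8009 , 293.88516],
       [583.42236, 317.31052],
       [455.82495, 337.03647]], dtype=float32))
[ 13 126 121] [ 32  54 142] [ 12 137 123] [ 12 130 102]
```

View pics/w6.png

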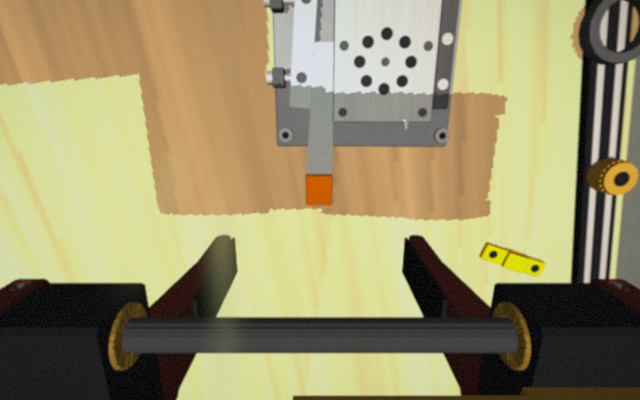

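Call:
play_rows(increments="1 -0.001 0.02 0 4;1 -0.001 0.036 0 8.3;1 -0.001 0.036 0 8.3;1 -0.001 0.036 0 8.3;1 -0.001 0.036 0 8.3;1 -0.001 0.036 0 8.3;1 -0.001 0.036 0 8.3;1 -0.001 0.036 0 8.3;1 -0.001 0.036 0 8.3;1 -0.001 0.036 0 8.3;1 0 0.03 0 8.3;1 0 0.015 0 4;1 0 0.001 0 0;1 0 0 0 0;1 0 0 0 0")

```text
t: 11.25
ee_pos: [516.9, 314.3, 169.0]
orientation: [-0.233, -3.131, 0.002]
ft_force: [-0.3, -0.5, 0.1]
width: 87.9
```

```bash
python3 - <<'E'
from rel import *
ob=ctrl.get_obs();p=ob['ee_pos'];print(ob['t'],p,ob['ft_force'],R.from_rotvec(ob['orientation']).as_matrix()[:,1])
d=cam('wrist');np.savez('pics/w7.npz',**d);save('w7.png',d['img'])
P=cloud(d);z=np.nan_to_num(P[...,2])
m=(z>30)&(z<42);m[235:]=0;c=big(m);print('bar',rect(d,c,36),cv2.boundingRect(c))
E
```

```text
11.25 [516.90680723 314.31631333 168.97938064] [-0.2927815  -0.47120437  0.07477546] [ 0.14805659  0.98897792 -0.00138231]
bar (((507.7749328613281, 321.4904479980469), (22.265790939331055, 105.30109405517578), 81.47042846679688), array([[454.0555 , 318.2898 ],
       [558.1919 , 302.67157],
       [561.4944 , 324.6911 ],
       [457.35797, 340.30933]], dtype=float32)) (313, 119, 27, 116)
```

View pics/w7.png

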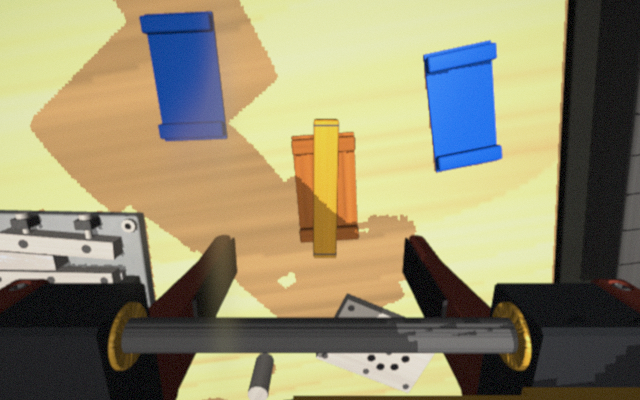

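```bash
python3 - <<'E'
from rel import *
d=dict(np.load('pics/w7.npz'));P=cloud(d);z=np.nan_to_num(P[...,2]);hsv=cv2.cvtColor(d['img'],cv2.COLOR_RGB2HSV).astype(int)
w=np.zeros((400,640),bool);w[105:275,285:365]=1
m=w&(z>30)&(z<42);c=big(m);print('bar',rect(d,c,36)[0],np.median(z[m]))
b=w&(z>10)&(z<18.5)
k=np.ones((3,3),np.uint8)
b=cv2.morphologyEx(b.astype(np.uint8),cv2.MORPH_OPEN,k)
n,l,s,cc=cv2.connectedComponentsWithStats(b)
for i in range(1,n):
    if s[i,4]>25: v,u=np.where(l==i);q=ray(d,u,v,14)[:,:2];print(s[i],q.mean(0).round(1),np.c_[q.min(0),q.max(0)].round(1).tolist())
pts=np.argwhere(b>0);q=ray(d,pts[:,1],pts[:,0],14)[:,:2].astype(np.float32);print('rest by battens',cv2.minAreaRect(q))
E
```

```text
bar ((519.4564819335938, 319.3838806152344), (22.265472412109375, 129.12109375), 81.13282775878906) 36.71860049739496
[339 135  17  16 250] [481.3 345.6] [[473.9, 488.7], [337.5, 353.4]]
[291 138  23  16 330] [477.9 304.4] [[470.7, 485.5], [293.5, 315.1]]
[337 225  22  15 297] [569.9 335.1] [[561.9, 578.0], [324.0, 346.1]]
[300 228  14  14 191] [566.6 293.8] [[558.9, 574.5], [286.2, 301.3]]
rest by battens ((524.175537109375, 319.90277099609375), (59.69401931762695, 103.76288604736328), 85.3885498046875)
```

Call:
play_rows(increments="1 0.0025 0.005 -0.03 -0.3;1 0 0 -0.04 0;1 0 0 -0.04 0;1 0 0 -0.03 0;1 0 0 -0.013 0;1 0 0 -0.005 0;1 0 0 0 0;0 0 0 0 0;0 0 0 0 0;0 0 0 0 0;0 0 0 0 0;0 0 0 0 0;0 0 0 0 0;0 0 0 0 0;0 0 0 0 0;0 0 0 0 0;0 0 0 0 0;0 0 0 0 0")

```text
t: 13.1
ee_pos: [519.7, 320.2, 11.8]
orientation: [-0.238, -3.132, 0.001]
ft_force: [-0.2, -3.1, 1.7]
width: 22.0
```

Call:
play_rows(increments="0 0 0 0.005 0;0 0 0 0.02 0;0 0 0 0.035 0;0 0 -0.01 0.04 0;0 0 -0.025 0.02 -4;0 -0.001 -0.036 0 -8.3;0 -0.001 -0.04 0 -8.3;0 -0.001 -0.04 0 -8.3;0 -0.001 -0.04 0 -8.3;0 -0.001 -0.04 0 -8.3;0 -0.001 -0.04 0 -8.3;0 -0.001 -0.04 0 -8.3;0 -0.001 -0.04 0 -8.3;0 -0.001 -0.04 0 -8.3;0 -0.001 -0.04 0 -8.3;0 -0.001 -0.036 0 -3.85;0 0 -0.025 0 0;0 0 -0.005 0 0;0 0 0 0 0;0 0 0 0 0")

```text
t: 15.1
ee_pos: [508.5, -175.5, 131.6]
orientation: [-2.397, -2.029, 0.0]
ft_force: [-0.5, 0.1, -5.2]
width: 21.7
```

```bash
cat > st.py <<'E'
from fit import *
q=np.load('nest.npz');X,Y,o=q['X'],q['Y'],q['o']
def state():
    ob=ctrl.get_obs();p=ob['ee_pos'];t=R.from_rotvec(ob['orientation']).as_matrix()[:,1]
    print('t',ob['t'],'p',p.round(1),'jaw',np.degrees(np.arctan2(t[1],t[0])).round(2),'F',ob['ft_force'].round(1),'local',((p[:2]-o)@X).round(2),((p[:2]-o)@Y).round(2))
def look(name,zbar=None):
    d=cam('wrist');np.savez('pics/'+name+'.npz',**d);save(name+'.png',d['img'])
    P=cloud(d);z=np.nan_to_num(P[...,2]);hsv=cv2.cvtColor(d['img'],cv2.COLOR_RGB2HSV).astype(int)
    m=(hsv[...,1]>190)&(hsv[...,0]<16)&(np.abs(z-38.5)<4);c=big(m);pp=ray(d,c[:,0,0],c[:,0,1],38)[:,:2]
    lx,ly=(pp-o)@X,(pp-o)@Y
    print('head x %.1f..%.1f y %.1f..%.1f'%(lx.min(),lx.max(),ly.min(),ly.max()),'rect',cv2.minAreaRect(np.c_[lx,ly].astype(np.float32)))
    # plate slot edge
    e=[]
    for v in range(2,150,4):
        us=np.where((z[v]>34.8)&(z[v]<40)&(np.arange(640)>300))[0]
        if len(us)>30: e.append(ray(d,us.min()-.5,v,36)[0,:2])
    if len(e)>3: e=np.array(e);print('plate edge x',np.median((e-o)@X).round(2),len(e))
    if zbar is not None:
        b=(hsv[...,0]>18)&(hsv[...,0]<30)&(hsv[...,1]>120)&(np.abs(z-zbar)<4);c=big(b);pp=ray(d,c[:,0,0],c[:,0,1],zbar)[:,:2]
        r=np.c_[(pp-o)@X,(pp-o)@Y].astype(np.float32);print('bar',cv2.minAreaRect(r),r.max(0))
    return d
E
python3 - <<'E'
from st import *
state();look('w8',146)
E
```

```text
t 15.1 p [ 508.5 -175.5  131.6] jaw -9.52 F [-0.5  0.1 -5.2] local -47.52 -224.81
head x -57.3..-34.0 y -135.7..-109.3 rect ((-45.67246627807617, -122.47514343261719), (26.595176696777344, 23.058361053466797), 89.29656982421875)
plate edge x -57.63 10
bar ((-59.96944808959961, -215.82435607910156), (0.5229576230049133, 0.0), -91.27984619140625) [ -59.963608 -215.56294 ]
```

Call:
play_rows(increments="0 0.0018 -0.0003 -0.02 0;0 0 0 -0.035 0;0 0 0 -0.035 0;0 0 0 -0.018 0;0 0 0 -0.008 0;0 0 0 -0.002 0;0 0 0 0 0;0 0 0 0 0")

```text
t: 15.95
ee_pos: [511.6, -176.9, 15.0]
orientation: [2.397, 2.028, 0.002]
ft_force: [-0.3, -0.5, -5.6]
width: 21.6
```

```bash
python3 - <<'E'
from st import *
state();look('w9',38)
E
```

```text
t 15.95 p [ 511.6 -176.9   15. ] jaw -9.51 F [-0.3 -0.5 -5.6] local -44.2 -225.61
head x -57.4..-33.9 y -136.3..-112.2 rect ((-45.655479431152344, -124.25385284423828), (23.4729061126709, 24.071571350097656), 0.10195275396108627)
plate edge x -51.68 18
bar ((-44.856849670410156, -206.93695068359375), (22.618104934692383, 80.4132308959961), 1.1274373531341553) [ -33.29119 -166.84058]
```

View pics/w9.png

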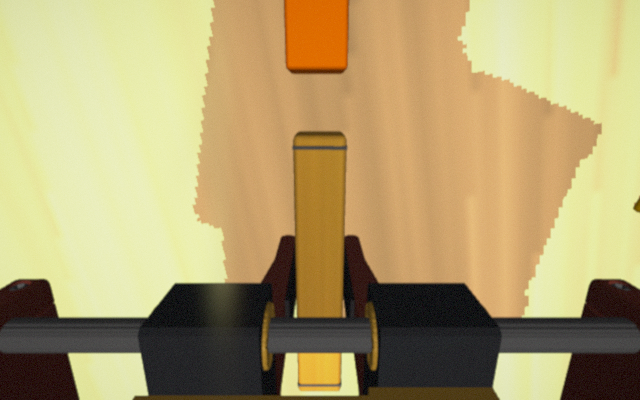

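Call:
play_rows(increments="0 -0.0002 0.0041 0 0;0 0.0004 0.0039 0 0;0 0.0006 0.0039 0 0;0 0.0007 0.0039 0 0;0 0.0007 0.0039 0 0;0 0.0007 0.0039 0 0;0 0.0007 0.0039 0 0;0 0.0007 0.0039 0 0;0 0 0 0 0")

```text
t: 16.9
ee_pos: [515.1, -145.5, 13.9]
orientation: [2.397, 2.029, -0.001]
ft_force: [-1.1, -3.6, -5.8]
width: 21.7
```

```bash
python3 - <<'E'
from st import *
state();look('w10')
E
```

```text
t 16.9 p [ 515.1 -145.5   13.9] jaw -9.5 F [-1.1 -3.6 -5.8] local -46.01 -194.1
head x -57.3..-33.8 y -129.5..-102.0 rect ((-45.545536041259766, -115.78070831298828), (27.500457763671875, 23.514240264892578), 89.95122528076172)
plate edge x -53.81 22
```

Call:
play_rows(increments="0 0.0004 0.002 0 0;0 0.0003 0.002 0 0;0 0.0003 0.002 0 0")

```text
t: 17.25
ee_pos: [516.3, -140.4, 14.0]
orientation: [2.397, 2.028, -0.001]
ft_force: [-1.3, -8.3, -6.0]
width: 22.2
```

Call:
play_rows(increments="0 0.0003 0.002 0 0;0 0 0 0 0")

```text
t: 17.45
ee_pos: [516.7, -138.2, 14.0]
orientation: [2.397, 2.028, -0.0]
ft_force: [-0.1, -8.0, -6.1]
width: 21.9
```

Call:
play_rows(increments="0 0.0003 0.002 0 0")

```text
t: 17.55
ee_pos: [517.1, -136.5, 14.0]
orientation: [2.397, 2.028, -0.0]
ft_force: [-0.7, -9.9, -6.0]
width: 22.1
```

Call:
play_rows(increments="0 0.0002 0.001 0 0;0 0 0 0 0")

```text
t: 17.75
ee_pos: [517.3, -135.3, 14.0]
orientation: [2.397, 2.028, 0.0]
ft_force: [-0.0, -8.6, -6.4]
width: 21.8
```

```bash
python3 - <<'E'
from st import *
state();d=look('w11')
P=cloud(d);z=np.nan_to_num(P[...,2])
for v in (10,30): print(np.round(z[v,270:400:3]).astype(int).tolist())
E
```

```text
t 17.75 p [ 517.3 -135.3   14. ] jaw -9.53 F [-0.  -8.6 -6.4] local -45.42 -183.7
head x -56.7..-33.1 y -119.1..-91.6 rect ((-44.91621017456055, -105.3677749633789), (27.51699447631836, 23.56451988220215), 89.9121322631836)
plate edge x -53.25 22
[15, 15, 15, 14, 14, 14, 14, 15, 15, 32, 33, 33, 32, 34, 33, 34, 34, 32, 33, 33, 33, 33, 33, 32, 32, 33, 33, 34, 15, 14, 14, 16, 15, 15, 16, 14, 15, 15, 14, 16, 15, 15, 15, 15]
[16, 14, 15, 15, 14, 15, 14, 15, 33, 33, 33, 32, 32, 33, 33, 33, 32, 33, 34, 32, 33, 33, 33, 34, 33, 33, 32, 34, 15, 15, 16, 15, 14, 15, 15, 14, 15, 15, 14, 15, 15, 15, 14, 14]
```

Call:
play_rows(increments="0 0.0003 0.002 0 0")

```text
t: 17.9
ee_pos: [517.7, -133.6, 14.0]
orientation: [2.397, 2.028, 0.0]
ft_force: [-0.1, -10.3, -5.9]
width: 21.8
```

Call:
play_rows(increments="0 0.0003 0.0015 0 0")

```text
t: 18.0
ee_pos: [518.1, -132.3, 14.1]
orientation: [2.396, 2.028, -0.0]
ft_force: [-1.4, -14.4, -4.9]
width: 21.9
```

Call:
play_rows(increments="0 0.0003 0.0015 0 0")

```text
t: 18.1
ee_pos: [518.4, -131.3, 14.1]
orientation: [2.395, 2.028, -0.001]
ft_force: [-2.3, -20.6, -6.9]
width: 21.4
```

Call:
play_rows(increments="0 0.0003 0.0015 0 0")

```text
t: 18.2
ee_pos: [518.6, -130.9, 14.2]
orientation: [2.393, 2.028, -0.002]
ft_force: [-4.3, -30.0, -6.1]
width: 21.9
```

Call:
play_rows(increments="0 -0.0007 -0.004 0 0;0 -0.0006 -0.004 0 0;0 0 0 0 0;0 0 0 0 0")

```text
t: 18.6
ee_pos: [516.6, -135.6, 13.8]
orientation: [-2.398, -2.029, -0.0]
ft_force: [-1.1, -0.6, -4.8]
width: 22.0
```

```bash
python3 - <<'E'
from st import *
state();look('w12')
E
```

```text
t 18.6 p [ 516.6 -135.6   13.8] jaw -9.54 F [-1.1 -0.6 -4.8] local -46.09 -184.1
head x -56.3..-32.7 y -114.4..-87.4 rect ((-44.537513732910156, -100.92906951904297), (26.931127548217773, 23.55927848815918), 89.9100112915039)
plate edge x -53.8 23
```

Call:
play_rows(increments="0 0.0016 0.0037 0 0;0 0.0002 0.001 0 0")

```text
t: 18.85
ee_pos: [518.7, -131.1, 13.9]
orientation: [2.397, 2.03, -0.001]
ft_force: [-1.9, -8.5, -4.6]
width: 21.5
```

Call:
play_rows(increments="0 0.0002 0.001 0 0")

```text
t: 18.95
ee_pos: [518.8, -131.1, 14.0]
orientation: [2.396, 2.03, -0.002]
ft_force: [-4.3, -16.1, -4.5]
width: 22.1
```

Call:
play_rows(increments="0 -0.0007 -0.004 0 0;0 -0.0014 -0.008 0 0;0 -0.004 -0.02 0.01 0;0 0 -0.01 0.035 0;0 0 0.02 0.04 0;0 0 0.03 0.04 0;0 0 0.035 0.03 0;0 0 0.035 0.01 0;0 0 0.025 0 0;0 0 0.005 0 0;0 0 0 0 0;0 0 0 0 0")

```text
t: 20.15
ee_pos: [512.3, -22.8, 178.5]
orientation: [-2.398, -2.029, 0.001]
ft_force: [0.2, -0.2, -5.5]
width: 21.6
```

```bash
python3 - <<'E'
from st import *
state();d=cam('wrist');np.savez('pics/w13.npz',**d);save('w13.png',d['img'])
P=cloud(d);z=np.nan_to_num(P[...,2]);hsv=cv2.cvtColor(d['img'],cv2.COLOR_RGB2HSV).astype(int)
loc=lambda p:np.c_[(p-o)@X,(p-o)@Y]
L=np.full((400,640,2),np.nan);L[...,0]=(P[...,:2]-o)@X;L[...,1]=(P[...,:2]-o)@Y
for v in range(10,190,15):
    a=np.where((z[v]>34.8)&(z[v]<42)&(L[v,:,0]>-40)&(L[v,:,0]<58)&(L[v,:,1]>-62))[0]
    e=np.where((z[v]>10)&(z[v]<45)&(L[v,:,0]>0))[0]
    if len(a)>20:
        q1=loc(ray(d,a.min()-.5,v,36)[:,:2])[0];q2=loc(ray(d,a.max()+.5,v,36)[:,:2])[0];q3=loc(ray(d,e.max()+.5,v,14)[:,:2])[0];print(v,q1.round(1),q2.round(1),'base edge',q3.round(1))
E
```

```text
t 20.15 p [512.3 -22.8 178.5] jaw -9.54 F [ 0.2 -0.2 -5.5] local -68.98 -73.53
40 [-31.9  51.9] [51.5 51.8] base edge [214.2  55. ]
55 [-32.3  40.5] [52.1 40.3] base edge [217.5  42.7]
70 [-31.9  28.7] [51.8 28.6] base edge [220.9  30.1]
85 [-32.3  16.7] [51.5 16.6] base edge [222.5  17.2]
100 [-32.7   4.4] [52.1  4.3] base edge [227.9   4. ]
115 [-32.3  -8.2] [51.8 -8.3] base edge [231.5  -9.5]
130 [-32.7 -21.1] [ 51.5 -21.2] base edge [229.5 -23.3]
145 [-32.3 -34.4] [ 52.1 -34.5] base edge [231.3 -37.5]
160 [-32.8 -47.9] [ 51.8 -48.1] base edge [234.1 -52.1]
```

Call:
play_rows(increments="0 0.001 0.01 0 4;0 0.001 0.025 0 8.3;0 0.001 0.03 0 8.3;0 0.001 0.03 0 8.3;0 0.001 0.03 0 8.3;0 0.001 0.03 0 8.3;0 0.001 0.03 0 8.3;0 0.001 0.03 0 8.3;0 0.001 0.03 0 8.3;0 0.001 0.03 0 8.3;0 0.001 0.03 0 8.3;0 0 0.025 -0.02 7.9;0 0 0.01 -0.03 0;0 0 0.003 -0.03 0;0 0 0 -0.03 0;0 0 0 -0.02 0;0 0 0 -0.01 0;0 0 0 0 0;0 0 0 0 0")

```text
t: 22.1
ee_pos: [524.4, 320.6, 39.4]
orientation: [0.128, 3.138, 0.001]
ft_force: [0.0, -0.1, -4.2]
width: 21.9
```

```bash
python3 - <<'E'
from st import *
state();d=cam('wrist');np.savez('pics/w14.npz',**d);save('w14.png',d['img'])
P=cloud(d);z=np.nan_to_num(P[...,2])
for v in (100,130,150,170,190,210,230):
    us=np.where((z[v]>45)&(np.abs(np.arange(640)-322)<35))[0]
    if len(us)>5: u=int(us.mean());print(v,us.min(),us.max(),P[v,u].round(1))
    else: print(v,'none')
b=((z>10)&(z<18.5));b[300:]=0
pts=cv2.morphologyEx(b.astype(np.uint8),cv2.MORPH_OPEN,np.ones((3,3),np.uint8))
n,l,s,cc=cv2.connectedComponentsWithStats(pts)
for i in range(1,n):
    if s[i,4]>60: v,u=np.where(l==i);q=ray(d,u,v,14)[:,:2];print(s[i],q.mean(0).round(1))
E
```

```text
t 22.1 p [524.4 320.6  39.4] jaw 85.32 F [ 0.  -0.1 -4.2] local -113.77 267.16
100 none
130 none
150 293 346 [466.  325.6  63.9]
170 294 345 [474.3 324.9  64. ]
190 294 345 [482.6 324.2  64.9]
210 295 344 [491.7 323.4  64.2]
230 295 344 [501.  322.7  63.9]
[ 502    6  126   47 3680] [422.6 453.4]
[  37  107  117   29 2952] [447.7 205.2]
[264 149  30  26 737] [477.7 302. ]
[346 149  25  25 606] [481.2 346.2]
[ 500  180  109   35 2558] [511.4 458.1]
[  0 251  19  37 489] [529.7 127.6]
```

View pics/w14.png

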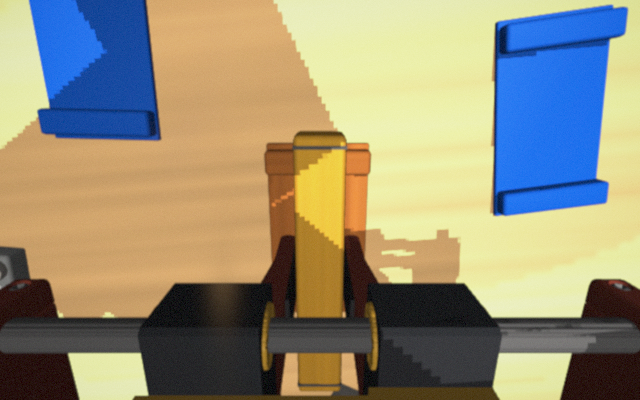

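Call:
play_rows(increments="0 0 0 -0.01 0;0 0 0 -0.009 0;0 0 0 -0.005 0;0 0 0 -0.002 0;0 0 0 -0.001 0;0 0 0 0 0;0 0 0 0 0")

```text
t: 22.85
ee_pos: [523.9, 321.0, 12.0]
orientation: [0.127, 3.138, 0.001]
ft_force: [1.0, -0.9, -6.0]
width: 21.6
```

Call:
play_rows(increments="0 0 0 -0.0004 0;0 0 0 0 0;0.35 0 0 0 0;0.5 0 0 0 0;0.7 0 0 0 0;0.7 0 0 0 0;0.7 0 0 0 0;0.7 0 0 0 0;0.7 0 0 0.01 0;0.7 0 0 0.03 0;1 0 0 0.04 0;1 0 0 0.04 0;1 0 0 0.03 0;1 0 0 0 0;1 0 0 0 0")

```text
t: 24.35
ee_pos: [523.8, 321.0, 162.6]
orientation: [0.127, 3.137, 0.002]
ft_force: [-0.9, -0.2, -0.3]
width: 87.3
```

```bash
python3 - <<'E'
from st import *
state();d=cam('wrist');P=cloud(d);z=np.nan_to_num(P[...,2])
m=(z>30)&(z<42);m[280:]=0;m[:,:270]=0;m[:,370:]=0;c=big(m);print('bar',rect(d,c,36)[0],np.median(z[m]))
b=cv2.morphologyEx(((z>10)&(z<18.5)).astype(np.uint8),cv2.MORPH_OPEN,np.ones((3,3),np.uint8));b[:,:270]=0;b[:,370:]=0;b[280:]=0
pts=np.argwhere(b>0);print('rest',cv2.minAreaRect(ray(d,pts[:,1],pts[:,0],14)[:,:2].astype(np.float32)))
t=cam('top');np.savez('pics/top1.npz',**t)
t0=np.load('pics/top0.npz')['img'];df=np.abs(t['img'].astype(int)-t0).sum(2)>90
n,l,s,cc=cv2.connectedComponentsWithStats(df.astype(np.uint8))
save('top1.png',cv2.resize(t['img'][90:310,120:520],None,fx=2,fy=2,interpolation=cv2.INTER_CUBIC))
E
```

```text
t 24.35 p [523.8 321.  162.6] jaw 85.37 F [-0.9 -0.2 -0.3] local -114.45 267.4
bar ((523.0984497070312, 321.421142578125), (21.895044326782227, 128.76780700683594), 85.26081085205078) 36.68946997279309
rest ((524.042724609375, 319.8212585449219), (59.46634292602539, 102.67589569091797), 85.51261901855469)
```

View pics/top1.png

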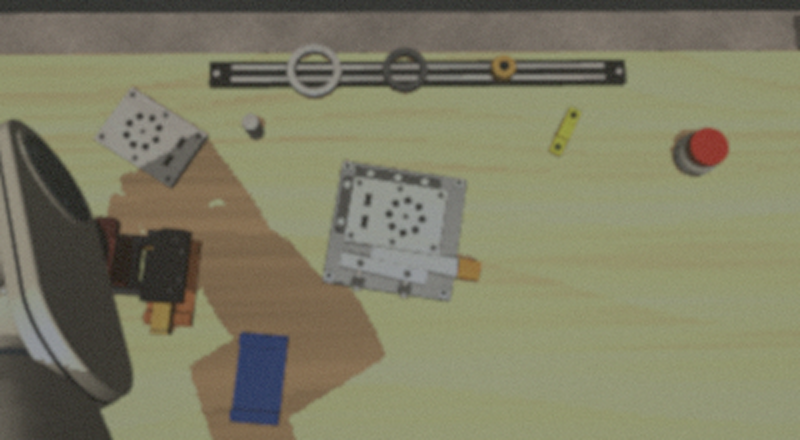

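```bash
python3 -c "
from workcell import ctrl
print(ctrl.close_job())"
```

```text
the job is handed in; nothing more can be done
None
```

The wedge is driven tight in the slot, the bar is back on its rest, and the job was handed in at about 24 s of the 72 s allowed. No verdict was reported.

- **Wedge:** I set it in the slot with its origin at about nest y -122 mm, let go, and drove it with the bar end to about -101 mm. A further tap that I stopped at 16 N gave no measurable movement, about 0.2 mm at most.
- **Plate:** its slot-side edge went from x -34.0 to about -32.3 mm, which is home against the far stop.
- **Bar:** it lies level across both battens, about 2 mm from the rest's middle and within 0.3° of its direction.
- **Rest of the bench:** the last top picture shows nothing else visibly moved. I compared the other items by eye only and did not measure them.

**What fell short or went unchecked:**
- **Drive style:** most of it was a slow push in steps of 1 to 4 mm, not separate taps.
- **Peak force:** the last push step reached about 30 N, over the 20 N I meant to stop at but under the 35 N limit, and I backed off at once.
- **Wedge-to-plate force:** it could not be measured. That the wedge holds the plate tight rests on the plate being home and the last tap giving no movement.

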